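# Refit the washed plug of the cask tap

### The job

The tap of the little oak cask has been washed: take its brass plug out of the pine crate, put it into the tap with the handle across the spout, and press it, firmly but without forcing the taper (15 N is plenty), until the catch has clicked and the cone is fully home. Then swing the handle open, in line with the spout, and back across it to make sure that the seated plug turns freely, and leave the tap shut, the plug home and let go, and everything else on the table where it is.

Things in the scene. Friction and masses are not known exactly. Their poses are not given: they have to be found in the camera images.
- plug_mid (a point): The loose brass tap plug, 120 g, 90 mm tall, upright in one of the two holes of the crate's bored rail; this point is on its axis, half-way up. z is its axis, up; x runs along its crossbar handle. Cone: 33 mm across at 7 mm above this point, tapering to 20 mm at 23 mm below it; a flange 35 mm across from 7 to 11 mm above it.
- plug_handle (a point): Centre of the plug's handle, 37 mm above plug_mid: a brass crossbar 54 mm long (along x), 10 mm wide (y), 16 mm high, on a neck 16 mm across. Its two ends are alike.
- plug_foot (a point): Bottom of the plug, 45 mm below plug_mid. The foot widens from 5 mm across here to 17 mm at 15 mm up; above it is a groove for the tap's catch.
- tap: The brass tap on the cask's end, fixed. Origin: centre of its round mouth, 118 mm above the table, top of an upright barrel 50 mm across, 62 mm deep. z up, x horizontal along the spout, away from the cask. Shut: handle along y, across the spout; open: handle along x. Spout and shank run 20 mm or more below the mouth; the cask's end is 90 mm behind the axis.
- tap_seat (a point): Where plug_mid comes to rest on average when the plug is home, 3 mm under the mouth's centre. The sleeve with the seat sits deeper in some taps than in others: home lies up to 6 mm higher or lower, and that has to be felt: home is a hard stop. White nylon sleeve, 31 mm across at the mouth. The taper multiplies the push: press straight down with at most 15 N, and turn with less than 5 N on it.
- tap_catch (a point): The catch, on the tap's axis about 31 mm under the mouth: four sprung balls that click into the plug's groove. The plug drops in freely until its foot meets them, 13 to 14 mm above home; pushing on over them takes up to 9 N, then it snaps the last 2 mm home. Without the click it rides up again when let go. Home, it turns without end stops against 0.1 N m or less; pulling it out takes over 20 N.
- tap_spout (a point): Lower end of the spout, 17 mm across, 51 mm out from the tap's axis, 50 mm above the table.
- cask: The small oak cask, lying on a dark wooden cradle, fixed: 230 mm long along x, 160 mm across, top 205 mm above the table. Origin on the table under its middle; the tap's axis is at x = -205 mm.
- crate: The pine crate with dividers, fixed: 130 mm (x) by 250 mm (y), walls 55 mm high; origin under its centre. The bored rail lies along its -x side: two holes at x = -33.5, y = -75 and +75 mm, 23 mm across and 24 mm deep, floors 16 mm above the table; the plug stands loosely in one of them.
- spare_mid (a point): The spare plug of black plastic for another tap, 88 mm tall, in the other hole of the rail; point on its axis 45 mm above its foot. Not used.
- bowl_mid (a point): Blue ceramic bowl, 90 mm across and 34 mm high, loose, under the spout; point at its centre, half-way up.
- jar_mid (a point): Clear glass jar with bail lid, 100 mm across, 143 mm high, loose, beside the crate; point on its axis, 70 mm up.
- opener_mid (a point): Steel bottle opener lying near the robot, 139 mm long along x, 5 mm thick; point near its centre.
- lemon_center (a point): Lemon, 50 mm, in a compartment of the crate; its centre.
- lime_center (a point): Lime, 50 mm, in a compartment of the crate; its centre.
There are look-alikes about, which are no part of the job. Of the things shaped like the part that bears plug_mid, the brass one is meant.

How it is judged (in metres and radians):
On the way, in this order (a step that is already met when the one before it is completed fails the run):
1. the plug is pressed home in the tap, its handle across the spout (within 20 degrees) (z of plug_mid in the frame of tap below 0.004 m and horizontal distance between plug_mid and tap below 0.003 m and angle between plug_mid's own z axis and vertical below 0.06 rad and angle between the x axis of plug_mid and the y axis of tap, either way round below 0.35 rad), for 0.2 s.
2. with the plug still home, the handle is swung open (within 30 degrees of the spout's line) (z of plug_mid in the frame of tap below 0.004 m and horizontal distance between plug_mid and tap below 0.003 m and angle between plug_mid's own z axis and vertical below 0.06 rad and angle between the x axis of plug_mid and the x axis of tap, either way round below 0.52 rad), for 0.1 s.
At the end, for the whole second after the job is handed in: The plug is home and at rest in the tap by itself: its half-way point no higher than 4 mm above the mouth's centre and within 3 mm of its axis, upright within 3.4 degrees, the handle across the spout within 11 degrees (z of plug_mid in the frame of tap below 0.004 m and horizontal distance between plug_mid and tap below 0.003 m and angle between plug_mid's own z axis and vertical below 0.06 rad and angle between the x axis of plug_mid and the y axis of tap, either way round below 0.2 rad and linear speed of plug below 0.02 m/s); the robot touches nothing.
It fails at once if the taper is forced: the contact forces all round between plug and tap add up to over 45 N (as from about 19 N pressed straight down) (contact force between plug and tap above 45 N).
It fails at once if the spare plug, bowl, jar, opener, lemon or lime is moved by more than 30 mm (distance of any of spare_mid, bowl_mid, jar_mid, opener_mid, lemon_center, lime_center from where it was at the start of the episode above 0.03 m).
It also fails if it takes over 58 s, if anything falls off the work surface, if the arm or the gripper's body presses on something with over 40 N, if the wrist force passes 120 N, or if a joint passes its speed limit or range.

### The arm

A 7-joint arm with a two-finger parallel gripper is mounted at the origin on the work surface. World frame = base frame: x ahead of the robot, y to its left, z up, the work surface at z = 0. Lengths are in m, angles in degrees, forces in N, time in s.
With the tool pointing down it reaches from about 0.4 to 0.875 m from the base axis. Payload 6.5 kg.
Tool frame: the origin (TCP) lies at the very end of the fingers, on their centre line; the grasp point (between the pads) lies 19 mm behind it; z points along the fingers, y is the line along which they close (so a half turn about z gives the same grasp; the last joint's range is limited). The gripper opens to 88 mm and grips with 3 to 60 N. Pads are 18 mm wide; open, the fingers measure 123 mm over their backs; the gripper's body (75 mm by 187 mm) begins 45 mm behind the grasp point.
Start: joints at [-69.626, 30.733, -0.252, 88.115, 0.149, 61.152, -4.079], TCP at [0.266, 0.593, 0.239] pointing down, gripper open.
Joint ranges: [-154.64, 154.64], [-21.42, 123.67], [-72.66, 72.17], [13.99, 137.28], [-74.86, 254.86], [10.95, 109.41], [-158.01, 158.01]. Speed limits (degrees/s): [136.94, 136.94, 180, 180, 180, 180, 180].

### API

Orientations are given as [roll, pitch, yaw] about the fixed x, y, z axes, in that order (R = Rz(yaw) Ry(pitch) Rx(roll)).
In Python, from station import r gives the robot as it stands.
- The arm moves only by the tool send_rows, never from a script. Its argument "motion" is a list that holds one entry, the list of rows, each a list of 7 numbers: the shift along the tool's x, y, z each as a share of 0.3 m, from -1 to 1, then the turn, a rotation vector about the tool's x, y, z each as a share of 60 degrees, from -1 to 1, then the opening, from -1 (shut) to 1 (fully open). In form: [[[x, y, z, ax, ay, az, jaw], ...]]. A call has 1 to 8 rows; each row is the pose to reach, as a shift and turn from the pose commanded when the call began, along the tool's axes at that moment; what a row does not reach only later rows make up. A row lasts 1/12 s, in which the tool goes at most 41.7 mm and 7.16 degrees, less where a joint would pass 70% of its speed; a pose out of reach is approached as far as the arm can. A call with a number of a shift or a turn outside -1 to 1 is refused whole. A call with a gripper value outside its range is refused whole. The fingers move at their own pace and stop on an object; "newtons" is the grip in N (left out, the last holds). Time passes only in rows, so rows that repeat a pose let the fingers close. It gives the time, the measured TCP pose, the force, the opening and the grip force at its end, in the units of the state.
- r.sense(): the state, without advancing time (a new reading comes with each control period).
- r.grab_frame(name): name is "scene" or "top" or "wrist"; returns the picture (480x640x3 uint8, blue, green, red); there is no depth.
- r.camera_model(name): a dict with "fx", "fy", "cx", "cy" (pixels), "extrinsics" (4x4, takes a point from world to camera coordinates); the wrist camera has in their place "T_tool_cam" (4x4, takes a point from camera to tool coordinates, whose origin is the TCP and whose axes are the flange's). Camera axes: x right, y up, looking along -z (the intrinsics and any distortion apply to the point x, -y, -z); pixel columns grow to the right and rows downward; lengths in m; the calibration is good to about 2 mm. A picture is of the moment at which its call begins: read the wrist's pose just before it. camera_model takes no time and is no camera call.
- r.sign_off(): hands the job in; it is judged then, once.
The state is a dict: "time": time; "q": joint angles; "qvel": joint speeds; "joint_efforts": joint torques, N m; "position": TCP position; "tool_rot": TCP orientation; "wrist_force": force on the tool from outside, world axes, zero at the start; "ft_torque": the same for the moment, N m; "gripper_width": finger opening in m; "grip_force": force on a finger pad.
Only numpy, scipy, OpenCV 4.12 (cv2) and the standard library are available. Lean on these libraries where they do the work, as an engineer would, in place of code of your own. Each camera call takes 0.05 s, during which the arm holds its last target. There are 200 camera calls.

## Working session

There is one attempt and no reset: what is moved stays moved. The work goes in short steps, Python scripts to look and compute and a tool call to move; the robot and the scene stay as the last step left them, time stands still between calls to the robot, and variables do not carry over. Pictures are saved under pics/ and viewed, at most 10 in all, crops included, and the job is handed in when it is done.

Besides the shell and the picture viewer there is one more tool, called after "Call:" as name(argument=value, ...) on one line, values as JSON. send_rows: Moves the arm, as the interface text tells. Shift numbers are shares of 0.3 m and turn numbers shares of 60 degrees, none past 1 either way. Its arguments: {"type":"object","properties":{"motion":{"type":"array","items":{"type":"array","items":{"type":"array","items":{"type":"number"}}}},"newtons":{"type":"number"}},"required":["motion"]}

```bash
ls; mkdir -p pics; python3 - <<'E'
from station import r
import cv2
print(r.sense())
for n in("scene","top"):
    cv2.imwrite(f"pics/{n}0.png",r.grab_frame(n)); print(n,r.camera_model(n))
print(r.camera_model("wrist"))
E
```

```text
pics
{'time': 0.0, 'q': array([-69.62803183,  30.77652005,  -0.25452487,  88.1704881 ,
         0.14971096,  61.15125024,  -4.07930807]), 'qvel': array([-0.06287942,  0.0515921 , -0.02769572,  0.01608156, -0.03335447,
       -0.02035456, -0.03356933]), 'joint_efforts': array([-1.62133292e-04, -5.70982969e+01,  9.90608186e-01, -2.51608479e+01,
       -5.62488323e-02,  1.78118044e-02,  1.49667858e-04]), 'position': array([0.26585372, 0.5924755 , 0.23785152]), 'tool_rot': array([-1.79902375e+02,  7.73425836e-03,  1.55839870e+02]), 'wrist_force': array([ 0.36997547, -0.56125265,  0.08872984]), 'ft_torque': array([-0.0475528 , -0.04519478,  0.01369671]), 'grip_force': 0.0, 'gripper_width': 0.08818030181093045}
scene {'fx': 433.8014709279442, 'fy': 433.8014709279442, 'cx': 316.62326727830174, 'cy': 233.89334843142007, 'extrinsics': array([[-0.44942924,  0.89326665,  0.00938381,  0.30448016],
       [-0.71504014, -0.36601504,  0.59560943,  0.32461622],
       [ 0.53547265,  0.26097449,  0.80321937, -1.36329154],
       [ 0.        ,  0.        ,  0.        ,  1.        ]])}
top {'fx': 606.8
[... 206 characters left out ...]
47e-01,  5.31816753e-04,  9.58157310e-02,
        -5.75596546e-01],
       [-9.58136428e-02,  1.41494726e-02,  9.95298718e-01,
        -1.40310090e+00],
       [ 0.00000000e+00,  0.00000000e+00,  0.00000000e+00,
         1.00000000e+00]])}
{'fx': 411.25591707777266, 'fy': 411.25591707777266, 'cx': 322.05834197997456, 'cy': 242.69391565111013, 'T_tool_cam': array([[-5.40572918e-04,  9.52321439e-01,  3.05096026e-01,
         7.98026820e-02],
       [ 9.99999838e-01,  4.61153672e-04,  3.32375033e-04,
         7.73730785e-04],
       [ 1.75831717e-04,  3.05096156e-01, -9.52321534e-01,
        -1.45435126e-01],
       [ 0.00000000e+00,  0.00000000e+00,  0.00000000e+00,
         1.00000000e+00]])}
```

View pics/top0.png

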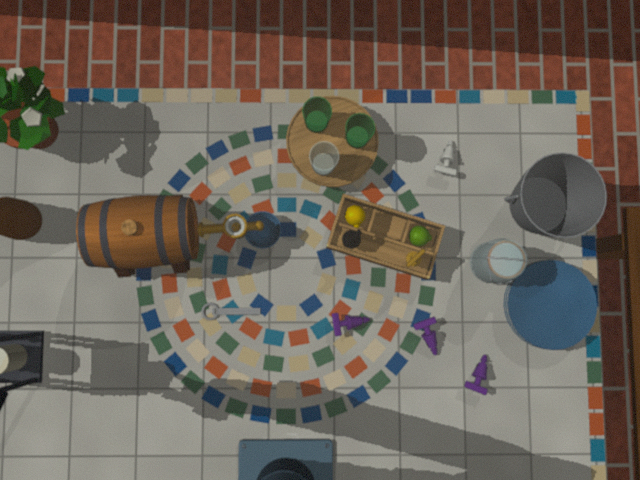

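View pics/scene0.png

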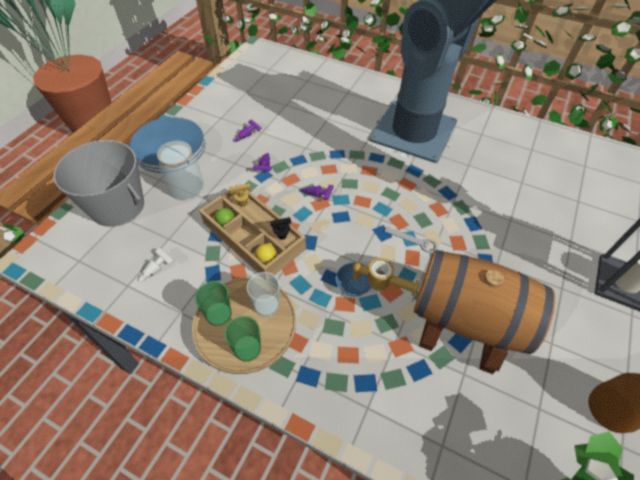

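The top view shows the tap's mouth near (236,226), with the cask to its left. The brass plug is near (416,257) and the black spare near (351,238). In the scene view, the plug is near (240,190) and the tap near (379,270).

```bash
cat > h.py <<'E'
import numpy as np, cv2
from station import r
from scipy.spatial.transform import Rotation as R
from scipy.optimize import least_squares
def pose():
    s=r.sense(); T=np.eye(4); T[:3,:3]=R.from_euler('xyz',s['tool_rot'],degrees=True).as_matrix(); T[:3,3]=s['position']; return T
def cam(n,T=None):
    m=r.camera_model(n)
    E=m['extrinsics'] if n!='wrist' else np.linalg.inv(T@m['T_tool_cam'])
    return m,E
def proj(c,P):
    m,E=c; p=np.atleast_2d(P)@E[:3,:3].T+E[:3,3]
    return np.c_[m['cx']+m['fx']*p[:,0]/-p[:,2], m['cy']-m['fy']*p[:,1]/-p[:,2]]
def ray(c,uv):
    m,E=c; d=np.array([(uv[0]-m['cx'])/m['fx'],-(uv[1]-m['cy'])/m['fy'],-1.])
    return -E[:3,:3].T@E[:3,3], E[:3,:3].T@d
def atz(c,uv,z):
    o,d=ray(c,uv); return o+d*(z-o[2])/d[2]
def tri(obs):
    return least_squares(lambda P:np.concatenate([(proj(c,P)[0]-uv) for c,uv in obs]),[.5,0,.1])
def move(target,yaw=None):
    """shares for send_rows to reach target TCP (tool down, yaw)"""
    T=pose(); d=T[:3,:3].T@(np.array(target)-T[:3,3])/.3
    rv=np.zeros(3)
    if yaw is not None:
        G=R.from_euler('xyz',[180,0,yaw],degrees=True).as_matrix(); rv=R.from_matrix(T[:3,:3].T@G).as_rotvec(degrees=True)/60
    print('move',d.round(4),rv.round(4))
E
python3 - <<'E'
from h import *
t,s=cam('top'),cam('scene')
for n,a,b in (('plug',(416,257),(240,190)),('tap',(236,226),(379,270))):
    q=tri([(t,a),(s,b)]);print(n,q.x,q.cost)
P=tri([(t,(416,257)),(s,(240,190))]).x
print('lemon',atz(t,(355,215),.05),'lime',atz(t,(419,235),.05),'jar',atz(t,(507,258),.14),'crate corners',[atz(t,u,.055).round(3) for u in((343,193),(446,222),(434,277),(329,247))])
print('tap118',atz(t,(236,226),.118),'bung',atz(t,(131,228),.205),'plug@z',atz(t,(416,257),.1))
c=np.hstack([cv2.resize(r.grab_frame('top')[215:285,385:455],(400,400),interpolation=2),cv2.resize(r.grab_frame('top')[190:260,200:270],(400,400),interpolation=2)])
cv2.imwrite('pics/c1.png',c)
move([P[0]-.05,P[1],.3],0)
E
```

```text
plug [ 0.52755065 -0.29289019  0.09257152] 0.6536994188257591
tap [0.59667783 0.10834687 0.1080178 ] 0.07367567885420354
lemon [ 0.62938029 -0.16097166  0.05      ] lime [ 0.58256822 -0.30986156  0.05      ] jar [ 0.52312585 -0.4844153   0.14      ] crate corners [array([ 0.68 , -0.133,  0.055]), array([ 0.613, -0.372,  0.055]), array([ 0.485, -0.342,  0.055]), array([ 0.554, -0.1  ,  0.055])]
tap118 [0.59532176 0.10774252 0.118     ] bung [0.58076802 0.31323676 0.205     ] plug@z [ 0.52793029 -0.2930791   0.1       ]
move [-1.8518 -2.4048 -0.2034] [-2.0000e-04  1.4000e-03  2.5973e+00]
```

View pics/c1.png

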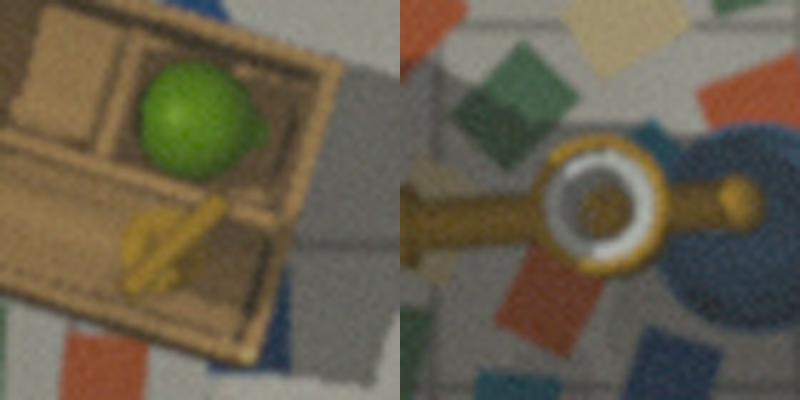

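The handle bar lies at a yaw of about -48°. The spout points at about -86°, so shut means the bar at about +4°. I'll fly over the tap and look with the wrist camera.

```bash
python3 - <<'E'
from h import *
move([.43,.35,.29],125)
move([.595,.108,.26],94)
E
```

```text
move [-0.83   -0.5145 -0.1721] [-1.000e-03  4.000e-04  5.139e-01]
move [-1.662  -1.0252 -0.0715] [-9.0000e-04  6.0000e-04  1.0306e+00]
```

Call:
send_rows(motion=[[[-0.4,-0.25,-0.17,0,0,0.25,1],[-0.83,-0.514,-0.17,0,0,0.51,1],[-0.83,-0.514,-0.17,0,0,0.51,1],[-0.83,-0.514,-0.17,0,0,0.51,1],[-0.83,-0.514,-0.17,0,0,0.51,1],[-0.83,-0.514,-0.17,0,0,0.51,1],[-0.83,-0.514,-0.17,0,0,0.51,1],[-0.83,-0.514,-0.17,0,0,0.51,1]]])

```text
time: 0.87
position: [0.4355, 0.343, 0.2911]
tool_rot: [179.9, 0.2, 124.6]
wrist_force: [-0.1, -1.0, -0.4]
gripper_width: 0.0879
grip_force: 0.0
```

```bash
python3 - <<'E'
from h import *
print(r.sense()['position'])
move([.595,.108,.26],94)
E
```

```text
[0.43550811 0.34298006 0.29106283]
move [-0.9462 -0.0081  0.1072] [0.0027 0.0032 0.5107]
```

Call:
send_rows(motion=[[[-0.945,-0.008,0.105,0,0,0.51,1],[-0.945,-0.008,0.105,0,0,0.51,1],[-0.945,-0.008,0.105,0,0,0.51,1],[-0.945,-0.008,0.105,0,0,0.51,1],[-0.945,-0.008,0.105,0,0,0.51,1],[-0.945,-0.008,0.105,0,0,0.51,1],[-0.945,-0.008,0.105,0,0,0.51,1],[-0.945,-0.008,0.105,0,0,0.51,1]]])

```text
time: 1.53
position: [0.5946, 0.1086, 0.2577]
tool_rot: [179.9, 0.3, 94.0]
wrist_force: [-0.9, -0.8, -0.4]
gripper_width: 0.0878
grip_force: 0.0
```

Call:
send_rows(motion=[[[0,0,0,0,0,0,1],[0,0,0,0,0,0,1],[0,0,0,0,0,0,1]]])

```text
time: 1.78
position: [0.591, 0.1195, 0.2581]
tool_rot: [-180.0, -0.1, 94.8]
wrist_force: [-0.1, -0.4, 0.5]
gripper_width: 0.0882
grip_force: 0.0
```

```bash
python3 - <<'E'
from h import *
T=pose(); np.save('Ttap.npy',T); f=r.grab_frame('wrist'); cv2.imwrite('pics/w1.png',f); print(T[:3,3], r.sense()['tool_rot'])
c=cam('wrist',T); print(proj(c,[[.595,.108,.118]]))
move([.528,-.293,.22],42)
E
```

```text
[0.59104683 0.11951795 0.25814507] [-1.79983128e+02 -5.43248587e-02  9.48014757e+01]
[[326.53993684 243.44451512]]
move [-1.3529 -0.3246  0.1263] [-7.0e-04 -7.0e-04  8.8e-01]
```

View pics/w1.png

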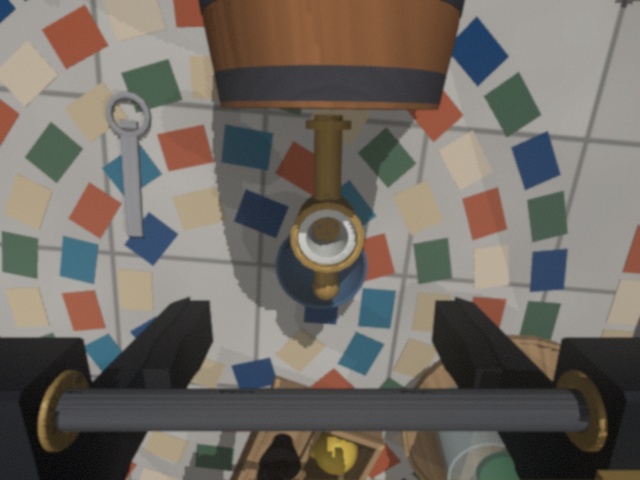

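The wrist view shows the tap's mouth centred near (326,237). The shank is straight up the image near (328,130) and the spout straight down, so the spout lies along tool -x (about -85°). I'll measure the mouth and move on to the plug.

```bash
python3 - <<'E'
from h import *
T=np.load('Ttap.npy');c=cam('wrist',T);f=cv2.imread('pics/w1.png')
h=cv2.cvtColor(f,cv2.COLOR_BGR2HSV)
roi=np.zeros(f.shape[:2],np.uint8);cv2.circle(roi,(327,238),33,255,-1)
w=((h[...,1]<60)&(roi>0)).astype(np.uint8)
cs=max(cv2.findContours(w,0,1)[0],key=cv2.contourArea);print('white',cv2.fitEllipse(cv2.convexHull(cs)))
roi[:]=0;cv2.circle(roi,(327,238),42,255,-1)
b=((h[...,1]>110)&(h[...,0]>12)&(h[...,0]<30)&(roi>0)).astype(np.uint8)
ys,xs=np.nonzero(b);print(xs.min(),xs.max(),ys.min(),ys.max())
cs,_=cv2.findContours(w,0,1)
e=cv2.fitEllipse(cv2.convexHull(max(cs,key=cv2.contourArea)))[0]
print(atz(c,e,.118), np.linalg.norm(atz(c,(360,237),.118)-atz(c,(292,237),.118)))
E
```

```text
white ((326.6722717285156, 236.71066284179688), (55.36482620239258, 58.659427642822266), 93.33934020996094)
291 363 196 280
[0.5946531  0.11312415 0.118     ] 0.04937205733552338
```

Call:
send_rows(motion=[[[-0.7,-0.17,-0.05,0,0,0.45,1],[-0.9,-0.22,-0.05,0,0,0.88,1],[-0.9,-0.22,-0.05,0,0,0.88,1],[-0.9,-0.22,-0.05,0,0,0.88,1],[-0.9,-0.22,-0.05,0,0,0.88,1],[-0.9,-0.22,-0.05,0,0,0.88,1],[-0.9,-0.22,-0.05,0,0,0.88,1],[-0.9,-0.22,-0.05,0,0,0.88,1]]])

```text
time: 2.5
position: [0.546, -0.1634, 0.2745]
tool_rot: [179.8, 0.1, 41.0]
wrist_force: [-0.0, -0.1, 0.8]
gripper_width: 0.0883
grip_force: 0.0
```

```bash
python3 - <<'E'
from h import *
move([.528,-.293,.22],42)
E
```

```text
move [-0.3285  0.2859  0.1829] [ 0.0031  0.0012 -0.0161]
```

Call:
send_rows(motion=[[[-0.33,0.286,0.18,0,0,-0.016,1],[-0.33,0.286,0.18,0,0,-0.016,1],[-0.33,0.286,0.18,0,0,-0.016,1],[-0.33,0.286,0.18,0,0,-0.016,1],[-0.33,0.286,0.18,0,0,-0.016,1],[-0.33,0.286,0.18,0,0,-0.016,1],[-0.33,0.286,0.18,0,0,-0.016,1]]])

```text
time: 3.08
position: [0.5324, -0.2847, 0.2195]
tool_rot: [-180.0, -0.1, 43.0]
wrist_force: [0.2, -0.7, -0.0]
gripper_width: 0.0879
grip_force: 0.0
```

```bash
python3 - <<'E'
from h import *
T=pose(); np.save('Tplug.npy',T); f=r.grab_frame('wrist'); cv2.imwrite('pics/w2.png',f); print(T[:3,3], r.sense()['tool_rot'], r.sense()['qvel'])
c=cam('wrist',T); print(proj(c,[[.528,-.293,.098]]))
E
```

```text
[ 0.53244182 -0.28467419  0.21953334] [-1.79999391e+02 -9.64554537e-02  4.29934240e+01] [-0.2272087  -0.12328995  0.1297493  -0.03399131  0.06160306 -0.19219803
  0.27112006]
[[327.85940753 247.16328462]]
```

View pics/w2.png

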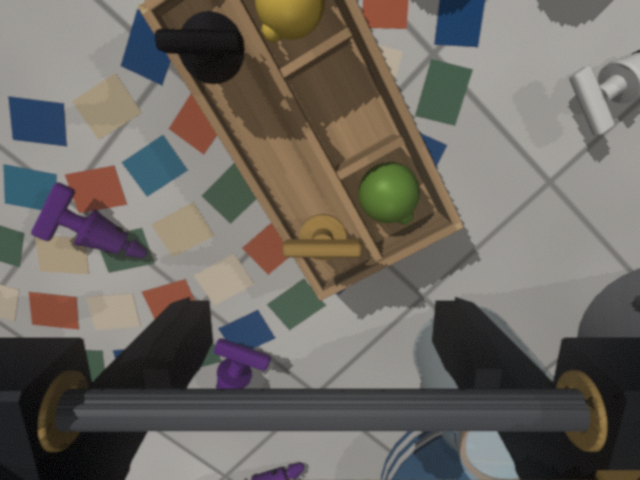

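The brass plug's bar lies horizontally in the view, from (284,247) to (361,247), so it is along the tool's closing line. I'll work out its position, then descend.

```bash
python3 - <<'E'
from h import *
T=np.load('Tplug.npy');c=cam('wrist',T);f=cv2.imread('pics/w2.png')
h=cv2.cvtColor(f,cv2.COLOR_BGR2HSV)[225:270,270:375]; 
m=((h[...,1]>140)&(h[...,0]>16)&(h[...,0]<30)&(h[...,2]>70)).astype(np.uint8)
m2=cv2.morphologyEx(m,cv2.MORPH_OPEN,np.ones((3,60),np.uint8)); ys,xs=np.nonzero(m2);print(xs.min()+270,xs.max()+270,ys.min()+225,ys.max()+225)
u=((xs.min()+xs.max())/2+270,(ys.min()+ys.max())/2+225)
p=atz(c,u,.099); print(u,p, T[:3,:3].T@(p-T[:3,3]), cv2.fitLine(np.c_[xs,ys].astype(np.float32),2,0,.01,.01)[:2].T)
move([p[0],p[1],.092],43)
E
```

```text
Traceback (most recent call last):
ValueError: zero-size array to reduction operation minimum which has no identity
```

```bash
python3 - <<'E'
from h import *
T=np.load('Tplug.npy');c=cam('wrist',T)
p=atz(c,(322.5,248),.099); print(p, T[:3,:3].T@(p-T[:3,3]))
print(pose()[:3,3]); move([p[0],p[1],.15],43);move([p[0],p[1],.092],43)
E
```

```text
[ 0.52530425 -0.29049884  0.099     ] [-0.00937735 -0.00056121  0.12051933]
[ 0.53262958 -0.28451418  0.21972289]
move [-0.0319 -0.0021  0.2324] [-0.     -0.0016 -0.0001]
move [-0.0322 -0.0021  0.4257] [-0.     -0.0016 -0.0001]
```

Call:
send_rows(motion=[[[-0.032,-0.002,0.1,0,0,0,1],[-0.032,-0.002,0.2,0,0,0,1],[-0.032,-0.002,0.3,0,0,0,1],[-0.032,-0.002,0.37,0,0,0,1],[-0.032,-0.002,0.425,0,0,0,1],[-0.032,-0.002,0.425,0,0,0,1],[-0.032,-0.002,0.425,0,0,0,1],[-0.032,-0.002,0.425,0,0,0,1]]])

```text
time: 3.8
position: [0.5251, -0.2926, 0.0932]
tool_rot: [179.9, -0.1, 42.9]
wrist_force: [0.0, 0.3, 0.7]
gripper_width: 0.0881
grip_force: 0.0
```

```bash
python3 - <<'E'
from h import *
T=pose(); f=r.grab_frame('wrist'); cv2.imwrite('pics/w3.png',f); print(T[:3,3], r.sense()['tool_rot'], r.sense()['wrist_force'])
c=cam('wrist',T); print(proj(c,(T@np.array([[0,.027,-.0055,1],[0,-.027,-.0055,1],[.005,0,-.0135,1],[-.005,0,-.0135,1]]).T).T[:,:3]))
E
```

```text
[ 0.52512188 -0.29260706  0.09319436] [ 1.79862973e+02 -7.42975291e-02  4.28587401e+01] [0.01283178 0.07995094 1.0779819 ]
[[394.42773997 329.56763829]
 [253.6439971  329.57541866]
 [324.11919904 328.53541803]
 [324.09224501 352.61115649]]
```

View pics/w3.png

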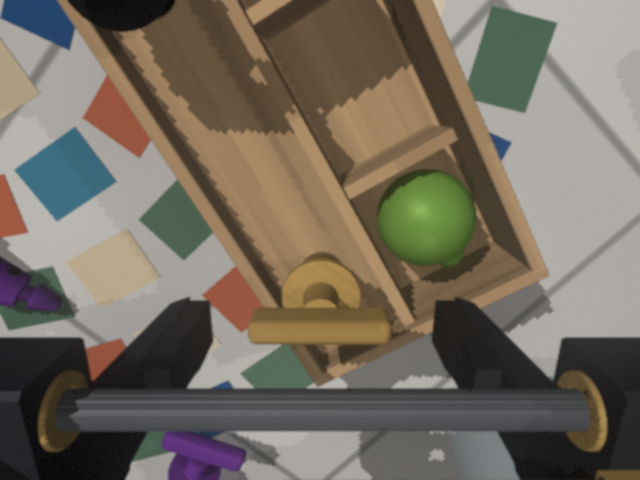

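The bar now spans (249–391, 307–345), with its top face centred near (320,333). The fingertips show at (212,300) and (433,300). I'll use the fingertips as a self-check of the camera calibration.

```bash
python3 - <<'E'
from h import *
T=pose(); c=cam('wrist',T)
for x in(.009,-.009):
  for y in(-.044,.044,.0615):
    print(x,y,proj(c,(T@np.array([x,y,0,1]))[:3]), proj(c,(T@np.array([x,y,-.019,1]))[:3]))
p=atz(c,(320,333),.106);print(T[:3,:3].T@(p-T[:3,3]))
E
```

```text
0.009 -0.044 [[211.08326755 301.92566566]] [[196.92106721 326.3078431 ]]
0.009 0.044 [[436.96291731 301.898531  ]] [[451.54147904 326.29181803]]
0.009 0.0615 [[481.91070238 301.89313148]] [[502.21248221 326.28862894]]
-0.009 -0.044 [[214.80127868 342.45699181]] [[201.62345203 370.89123296]]
-0.009 0.044 [[433.16058677 342.45152116]] [[446.72831364 370.90144062]]
-0.009 0.0615 [[476.6109805  342.45043258]] [[495.50435967 370.90347195]]
[ 0.00264485 -0.00149838 -0.01258816]
```

Call:
send_rows(motion=[[[0.007,-0.003,0,0,0,0,1],[0.007,-0.003,0,0,0,0,0.3],[0.007,-0.003,0,0,0,0,0.2],[0.007,-0.003,0,0,0,0,0],[0.007,-0.003,0,0,0,0,-0.2],[0.007,-0.003,0,0,0,0,-0.4],[0.007,-0.003,0,0,0,0,-1],[0.007,-0.003,0,0,0,0,-1]]], newtons=45)

```text
time: 4.52
position: [0.5247, -0.291, 0.0917]
tool_rot: [-180.0, 0.0, 42.8]
wrist_force: [-1.3, 0.1, 0.8]
gripper_width: 0.0536
grip_force: 45.0
```

Call:
send_rows(motion=[[[0,0,0,0,0,0,-1],[0,0,0,0,0,0,-1],[0,0,0,0,0,0,-1],[0,0,0,0,0,0,-1]]])

```text
time: 4.85
position: [0.5247, -0.291, 0.0917]
tool_rot: [180.0, 0.0, 42.8]
wrist_force: [0.4, -0.2, 0.8]
gripper_width: 0.0532
grip_force: 45.0
```

Call:
send_rows(motion=[[[0,0,-0.07,0,0,0,-1],[0,0,-0.15,0,0,0,-1],[0,0,-0.25,0,0,0,-1],[0,0,-0.35,0,0,0,-1],[0,0,-0.45,0,0,0,-1],[0,0,-0.53,0,0,0,-1],[0,0,-0.53,0,0,0,-1],[0,0,-0.53,0,0,0,-1]]])

```text
time: 5.52
position: [0.5252, -0.2911, 0.2515]
tool_rot: [179.9, -0.1, 42.8]
wrist_force: [-0.7, -0.3, -1.4]
gripper_width: 0.0533
grip_force: 45.0
```

```bash
python3 - <<'E'
from h import *
f=r.grab_frame('wrist'); cv2.imwrite('pics/w4.png',f)
s=r.sense();print(s['position'],s['wrist_force'],s['gripper_width'])
move([.5949,.111,.25],94.5)
E
```

```text
[ 0.52445999 -0.29045509  0.25003733] [-0.46192978 -0.35066895 -2.02219605] 0.053061870276276145
move [ 1.0816e+00 -8.2210e-01  9.0000e-04] [-7.000e-04 -5.000e-04 -8.615e-01]
```

View pics/w4.png

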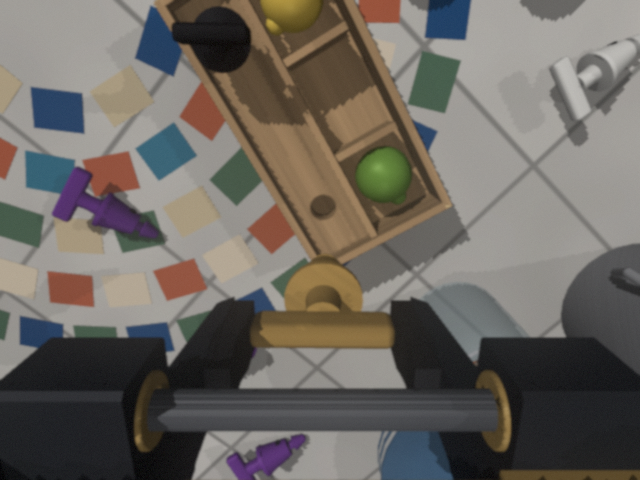

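The plug is held. The bar is centred near (323,335) and the flange near (323,293). I'll fit a silhouette model for the offset and tilt of the plug in the hand.

```bash
cat > fit.py <<'E'
from h import *
import sys
from scipy.optimize import minimize
f=cv2.imread(sys.argv[1]); m=r.camera_model('wrist'); c=(m,np.linalg.inv(m['T_tool_cam']))
h=cv2.cvtColor(cv2.GaussianBlur(f,(3,3),0),cv2.COLOR_BGR2HSV)
print([h[v,u].tolist() for u,v in((323,270),(300,293),(323,317),(323,335),(270,335),(250,280),(323,240))])
a=np.linspace(0,2*np.pi,40)
def circ(R_,z): return np.c_[R_*np.cos(a),R_*np.sin(a),0*a+z]
def model(e):  # e: dx,dy,tilt about tool y, tilt about tool x, yaw, (about handle centre); plug z up = -tool z
    parts=[(circ(.0165,-.030),circ(.010,-.060)),(circ(.0175,-.030),circ(.0175,-.026)),(circ(.008,-.026),circ(.008,0)),(circ(.0025,-.082),circ(.0085,-.067)),
      (np.array([[x,y,z] for x in(-.005,.005) for y in(-.027,.027) for z in(-.008,.008)]),)]
    M=R.from_euler('yxz',e[2:5],degrees=True).as_matrix()
    img=np.zeros(f.shape[:2],np.uint8)
    for p in parts:
        P=np.vstack(p)*[1,1,-1]; P=P@M.T+[e[0]/1e3,e[1]/1e3,-.0063]
        cv2.fillConvexPoly(img,cv2.convexHull(np.round(proj(c,P)*16).astype(np.int32)),255,cv2.LINE_AA,4)
    return img/255.
s=(slice(245,349),slice(258,388))
mask=((h[...,0]>15)&(h[...,0]<28)&(h[...,1]>int(sys.argv[2]))&(h[...,2]>50)).astype(np.uint8)
mask=cv2.morphologyEx(mask,cv2.MORPH_OPEN,np.ones((5,5),np.uint8)).astype(float)
cost=lambda e:np.abs(model(e)-mask)[s].sum()+0.0*sum(e)
best=None
for t in(-4,0,4):
    q=minimize(cost,[1,0,t,0,0],method='Nelder-Mead',options=dict(initial_simplex=np.array([[1,0,t,0,0],[3,0,t,0,0],[1,2,t,0,0],[1,0,t+3,0,0],[1,0,t,3,0],[1,0,t,0,3]]),maxiter=400))
    print(q.x.round(2),q.fun,cost([0]*5))
    if best is None or q.fun<best.fun:best=q
o=f.copy(); o[...,2]=np.where(mask>0,255,o[...,2]); o[...,1]=np.where(model(best.x)>.5,255,o[...,1])
cv2.imwrite('pics/fit.png',cv2.resize(o[230:360,240:410],None,fx=3,fy=3))
E
python3 fit.py pics/w4.png 110
```

```text
[[19, 134, 154], [19, 133, 144], [19, 130, 98], [19, 131, 142], [19, 132, 141], [20, 14, 163], [16, 99, 134]]
[-2.1  -0.27  1.07 -0.15  0.59] 517.7921568627451 875.5607843137254
[-2.13  0.51  1.13  1.33  1.36] 548.9882352941177 875.5607843137254
[-2.06 -1.15  0.77 -1.46 -0.22] 510.83921568627454 875.5607843137254
```

Call:
send_rows(motion=[[[0.14,-0.1,0,0,0,-0.11,-1],[0.28,-0.21,0,0,0,-0.22,-1],[0.42,-0.32,0,0,0,-0.34,-1],[0.54,-0.41,0,0,0,-0.45,-1],[0.66,-0.5,0,0,0,-0.56,-1],[0.78,-0.59,0,0,0,-0.66,-1],[0.9,-0.68,0,0,0,-0.76,-1],[0.96,-0.73,0,0,0,-0.86,-1]]])

```text
time: 6.23
position: [0.5815, 0.0395, 0.2487]
tool_rot: [-179.8, 0.0, 94.7]
wrist_force: [0.3, -0.7, -0.9]
gripper_width: 0.0537
grip_force: 45.0
```

```bash
python3 - <<'E'
from h import *
move([.5949,.06,.25],94.5)
E
```

```text
move [ 0.0645  0.0502 -0.0045] [-0.0032  0.      0.0034]
```

Call:
send_rows(motion=[[[0.04,0.04,0,0,0,0,-1],[0.04,0.04,0,0,0,0,-1],[0.04,0.04,0,0,0,0,-1],[0.04,0.04,0,0,0,0,-1]]])

```text
time: 6.57
position: [0.5926, 0.0486, 0.2493]
tool_rot: [-179.8, 0.1, 94.3]
wrist_force: [0.2, -0.2, -0.3]
gripper_width: 0.0531
grip_force: 45.0
```

```bash
cat > mouth.py <<'E'
from h import *
def mouth(f,guess):
    h=cv2.cvtColor(cv2.GaussianBlur(f,(3,3),0),cv2.COLOR_BGR2HSV)
    x,y=map(int,guess); roi=np.zeros(f.shape[:2],np.uint8);cv2.circle(roi,(x,y),34,255,-1)
    w=((h[...,1]<60)&(roi>0)).astype(np.uint8)
    return cv2.fitEllipse(cv2.convexHull(max(cv2.findContours(w,0,1)[0],key=cv2.contourArea)))
E
python3 - <<'E'
from mouth import *
T=pose(); f=r.grab_frame('wrist'); cv2.imwrite('pics/w5.png',f); np.save('T5.npy',T)
c=cam('wrist',T); g=proj(c,[.5949,.112,.118])[0]; e=mouth(f,g); print(T[:3,3],r.sense()['tool_rot'],g,e,atz(c,e[0],.118))
cv2.imwrite('pics/w5c.png',f[60:400,180:480])
E
python3 fit.py pics/w5.png 90
```

```text
[0.5926344  0.04855818 0.24926723] [-1.79874651e+02  6.40020898e-02  9.42350403e+01] [333.62751373 138.06299993] ((333.36248779296875, 137.41416931152344), (65.05716705322266, 66.80159759521484), 1.8716511726379395) [0.59469347 0.11239698 0.118     ]
[[19, 132, 149], [19, 131, 146], [19, 133, 113], [19, 136, 157], [19, 134, 156], [20, 14, 168], [105, 80, 64]]
[-1.21  0.55  0.35  0.22  0.73] 198.17254901960786 402.6078431372549
[-1.25  0.68  0.52  0.54  0.91] 205.75294117647059 402.6078431372549
[-1.24  1.56  0.65  2.31  1.86] 248.27058823529413 402.6078431372549
```

```bash
python3 - <<'E'
import cv2,numpy as np
a=cv2.resize(cv2.imread('pics/w5c.png'),None,fx=1.4,fy=1.4);b=cv2.imread('pics/fit.png')
o=np.zeros((max(a.shape[0],b.shape[0]),0,3),np.uint8)
for i in(a,cv2.resize(b,(370,283))): o=np.hstack([o,cv2.copyMakeBorder(i,0,476-i.shape[0],0,0,0)])
print(o.shape);cv2.imwrite('pics/m5.png',o)
E
```

```text
(476, 790, 3)
```

View pics/m5.png

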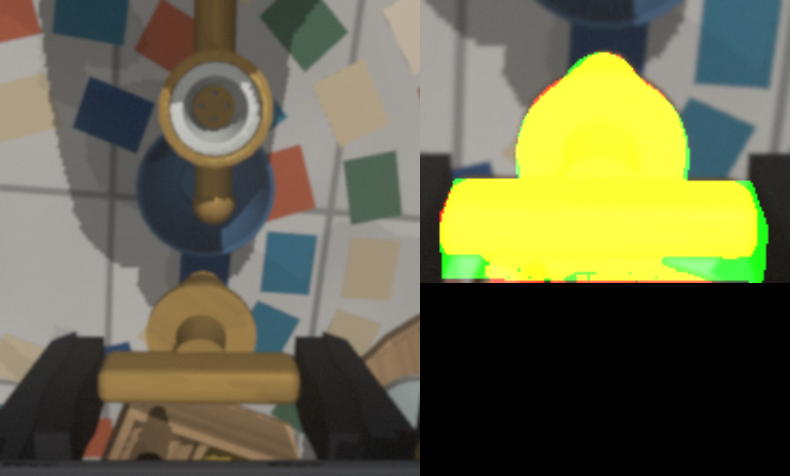

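In the left half, the mouth is near (215,107) and the spout end near (214,210), straight below it. In the right half, the silhouette fit covers the held plug well, so it hangs upright and centred. I'll refine the fit on the flange and take a second mouth measurement with the plug closer.

```bash
sed -i 's/slice(245,349)/slice(245,int(sys.argv[3]))/' fit.py; python3 fit.py pics/w5.png 90 335|tail -3;python3 fit.py pics/w5.png 90 312|tail -3; python3 - <<'E'
from h import *
c=cam('wrist',np.load('T5.npy'))
# spout end vs mouth: direction of spout
s=atz(c,(180+214/1.4,60+207/1.4),.09); m=np.array([.5947,.1124]); d=s[:2]-m; print(s,np.degrees(np.arctan2(d[1],d[0])),np.hypot(*d))
s=atz(c,(180+215/1.4,60+10/1.4),.09); d=m-s[:2]; print(s,np.degrees(np.arctan2(d[1],d[0])))
t=cam('top');print(atz(t,(235.6,225.9),.118))
sc=cam('scene');print(proj(sc,[.5947,.1124,.118]),proj(t,[.5947,.1124,.118]))
move([.5947,.1124,.215],94.5)
E
```

```text
[-1.21  0.55  0.35  0.22  0.73] 148.17254901960786 352.6078431372549
[-1.25  0.68  0.52  0.54  0.91] 155.75294117647059 352.6078431372549
[-1.24  1.56  0.65  2.31  1.86] 198.27058823529413 352.6078431372549
[-1.05  0.12  0.   -0.65 -0.22] 120.31372549019606 318.6078431372549
[-0.96 -0.18 -0.05 -1.   -0.54] 118.97254901960784 318.6078431372549
[-1.11 -0.14  0.11 -1.   -0.84] 120.13333333333333 318.6078431372549
[0.59935296 0.05908749 0.09      ] -85.012033391328 0.053515170018097885
[0.59175013 0.15723297 0.09      ] -86.23553757158389
[0.59554348 0.10862755 0.118     ]
[[381.978616  267.5692905]] [[233.88513217 226.2777654 ]]
move [0.2133 0.0224 0.1153] [-0.0021  0.0011 -0.0044]
```

Call:
send_rows(motion=[[[0.1,0.022,0,0,0,0,-1],[0.2,0.022,0.03,0,0,0,-1],[0.215,0.022,0.08,0,0,0,-1],[0.215,0.022,0.11,0,0,0,-1],[0.215,0.022,0.11,0,0,0,-1],[0.215,0.022,0.11,0,0,0,-1],[0.215,0.022,0.11,0,0,0,-1]]])

```text
time: 7.2
position: [0.5958, 0.1126, 0.2184]
tool_rot: [180.0, 0.1, 94.2]
wrist_force: [-0.2, 0.6, -1.6]
gripper_width: 0.0531
grip_force: 45.0
```

```bash
python3 - <<'E'
from h import *
T=pose(); f=r.grab_frame('wrist'); cv2.imwrite('pics/w6.png',f); np.save('T6.npy',T); t=r.grab_frame('scene');
s=r.sense();print(s['position'],s['tool_rot'],s['wrist_force'],s['gripper_width'])
c=cam('wrist',T)
a=np.linspace(0,2*np.pi,73)
def dr(cc,img,ctr,rad,z,col,k,off):
    p=proj(cc,np.c_[ctr[0]+rad*np.cos(a),ctr[1]+rad*np.sin(a),0*a+z]); cv2.polylines(img,[np.round((p-off)*k).astype(int)],True,col,1)
o=cv2.resize(f[190:350,240:410],None,fx=3,fy=3)
dr(c,o,(.5947,.1124),.025,.118,(0,0,255),3,(240,190))
ts=cv2.resize(t[230:310,340:420],(400,400),interpolation=2); dr(cam('scene'),ts,(.5947,.1124),.025,.118,(0,0,255),5,(340,230))
o=o[:,:]; o=np.hstack([cv2.resize(o,(400,376)),ts[:376]]);cv2.imwrite('pics/m6.png',o)
move([.5947,.1135,.17],94.5)
E
```

```text
[0.59597235 0.11352494 0.21860025] [1.79922316e+02 1.31008098e-02 9.42672818e+01] [ 0.77000254  0.05797488 -0.83128212] 0.053358616612203286
move [ 0.0003 -0.0045  0.162 ] [ 0.0013  0.0002 -0.0039]
```

View pics/m6.png

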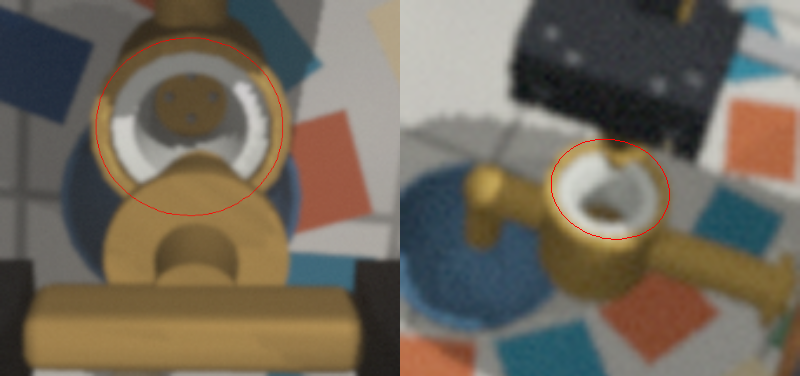

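Call:
send_rows(motion=[[[0,-0.004,0.04,0,0,-0.004,-1],[0,-0.004,0.08,0,0,-0.004,-1],[0,-0.004,0.12,0,0,-0.004,-1],[0,-0.004,0.15,0,0,-0.004,-1],[0,-0.004,0.16,0,0,-0.004,-1],[0,-0.004,0.16,0,0,-0.004,-1],[0,-0.004,0.16,0,0,-0.004,-1]]])

```text
time: 7.88
position: [0.5942, 0.1149, 0.1695]
tool_rot: [-180.0, 0.0, 94.6]
wrist_force: [0.1, 0.1, -1.5]
gripper_width: 0.0531
grip_force: 45.0
```

Call:
send_rows(motion=[[[0,0,0,0,0,0,-1],[0,0,0,0,0,0,-1]]])

```text
time: 8.05
position: [0.5947, 0.115, 0.1703]
tool_rot: [179.9, -0.0, 94.6]
wrist_force: [0.9, 0.2, -1.4]
gripper_width: 0.0534
grip_force: 45.0
```

Call:
send_rows(motion=[[[-0.005,0,0.005,0,0,0,-1],[-0.005,0,0.01,0,0,0,-1],[-0.005,0,0.015,0,0,0,-1],[-0.005,0,0.015,0,0,0,-1],[-0.005,0,0.015,0,0,0,-1]]])

```text
time: 8.47
position: [0.5942, 0.1134, 0.1651]
tool_rot: [-180.0, 0.0, 94.6]
wrist_force: [0.5, 0.5, -0.7]
gripper_width: 0.0534
grip_force: 45.0
```

Call:
send_rows(motion=[[[0,0,0.003,0,0,0,-1],[0,0,0.006,0,0,0,-1],[0,0,0.009,0,0,0,-1],[0,0,0.009,0,0,0,-1],[0,0,0.009,0,0,0,-1]]])

```text
time: 8.88
position: [0.5942, 0.1134, 0.1624]
tool_rot: [-180.0, 0.0, 94.6]
wrist_force: [-0.3, 0.5, -1.4]
gripper_width: 0.0534
grip_force: 45.0
```

Call:
send_rows(motion=[[[0,0,0.003,0,0,0,-1],[0,0,0.006,0,0,0,-1],[0,0,0.009,0,0,0,-1],[0,0,0.009,0,0,0,-1],[0,0,0.009,0,0,0,-1]]])

```text
time: 9.3
position: [0.5942, 0.1134, 0.1597]
tool_rot: [-180.0, 0.0, 94.6]
wrist_force: [0.1, 1.0, -1.2]
gripper_width: 0.0532
grip_force: 45.0
```

Call:
send_rows(motion=[[[0,0,0.003,0,0,0,-1],[0,0,0.006,0,0,0,-1],[0,0,0.006,0,0,0,-1],[0,0,0.006,0,0,0,-1]]])

```text
time: 9.63
position: [0.5942, 0.1133, 0.1579]
tool_rot: [-180.0, 0.0, 94.6]
wrist_force: [0.7, -0.6, -1.1]
gripper_width: 0.0533
grip_force: 45.0
```

Call:
send_rows(motion=[[[0,0,0.003,0,0,0,-1],[0,0,0.006,0,0,0,-1],[0,0,0.006,0,0,0,-1],[0,0,0.006,0,0,0,-1]]])

```text
time: 9.97
position: [0.5941, 0.1133, 0.1561]
tool_rot: [-180.0, 0.0, 94.6]
wrist_force: [-0.8, -0.4, -0.8]
gripper_width: 0.0534
grip_force: 45.0
```

Call:
send_rows(motion=[[[0,0,0.003,0,0,0,-1],[0,0,0.006,0,0,0,-1],[0,0,0.006,0,0,0,-1],[0,0,0.006,0,0,0,-1]]])

```text
time: 10.3
position: [0.5939, 0.1133, 0.1542]
tool_rot: [-180.0, 0.0, 94.6]
wrist_force: [-1.0, -0.5, -0.2]
gripper_width: 0.0531
grip_force: 45.0
```

Call:
send_rows(motion=[[[0,0,0.003,0,0,0,-1],[0,0,0.005,0,0,0,-1],[0,0,0.005,0,0,0,-1],[0,0,0.005,0,0,0,-1]]])

```text
time: 10.63
position: [0.5943, 0.1134, 0.153]
tool_rot: [180.0, 0.0, 94.6]
wrist_force: [-2.0, -0.3, 1.6]
gripper_width: 0.0534
grip_force: 45.0
```

Call:
send_rows(motion=[[[0,0,0.003,0,0,0,-1],[0,0,0.005,0,0,0,-1],[0,0,0.005,0,0,0,-1],[0,0,0.005,0,0,0,-1]]])

```text
time: 10.97
position: [0.5946, 0.1137, 0.1514]
tool_rot: [180.0, -0.0, 94.6]
wrist_force: [-1.1, 0.3, 1.2]
gripper_width: 0.0531
grip_force: 45.0
```

Call:
send_rows(motion=[[[0,0,0.003,0,0,0,-1],[0,0,0.005,0,0,0,-1],[0,0,0.005,0,0,0,-1],[0,0,0.005,0,0,0,-1]]])

```text
time: 11.3
position: [0.5948, 0.1134, 0.1503]
tool_rot: [179.9, -0.0, 94.6]
wrist_force: [-1.0, -1.0, 5.2]
gripper_width: 0.0532
grip_force: 45.0
```

Call:
send_rows(motion=[[[0,0,0.003,0,0,0,-1],[0,0,0.005,0,0,0,-1],[0,0,0.005,0,0,0,-1],[0,0,0.005,0,0,0,-1]]])

```text
time: 11.63
position: [0.595, 0.1132, 0.1488]
tool_rot: [179.9, 0.0, 94.6]
wrist_force: [0.3, -0.9, 3.6]
gripper_width: 0.0532
grip_force: 45.0
```

Call:
send_rows(motion=[[[0,0,0.002,0,0,0,-1],[0,0,0.004,0,0,0,-1],[0,0,0.004,0,0,0,-1],[0,0,0.004,0,0,0,-1]]])

```text
time: 11.97
position: [0.5948, 0.1131, 0.1478]
tool_rot: [179.9, 0.0, 94.6]
wrist_force: [-0.7, -1.5, 6.2]
gripper_width: 0.053
grip_force: 45.0
```

Call:
send_rows(motion=[[[0,0,0.002,0,0,0,-1],[0,0,0.004,0,0,0,-1],[0,0,0.004,0,0,0,-1],[0,0,0.004,0,0,0,-1]]])

```text
time: 12.3
position: [0.5944, 0.1126, 0.1455]
tool_rot: [180.0, 0.1, 94.6]
wrist_force: [2.9, -2.1, -7.3]
gripper_width: 0.0531
grip_force: 45.0
```

Call:
send_rows(motion=[[[0,0,0.002,0,0,0,-1],[0,0,0.004,0,0,0,-1],[0,0,0.004,0,0,0,-1],[0,0,0.004,0,0,0,-1]]])

```text
time: 12.63
position: [0.5943, 0.1127, 0.1442]
tool_rot: [180.0, 0.1, 94.6]
wrist_force: [3.9, -4.2, -7.2]
gripper_width: 0.0537
grip_force: 45.0
```

Call:
send_rows(motion=[[[-0.002,0.0015,0.002,0,0,0,-1],[-0.002,0.0015,0.003,0,0,0,-1],[-0.002,0.0015,0.003,0,0,0,-1],[-0.002,0.0015,0.003,0,0,0,-1]]])

```text
time: 12.97
position: [0.5945, 0.1123, 0.1438]
tool_rot: [-180.0, 0.0, 94.6]
wrist_force: [1.2, -5.4, -2.8]
gripper_width: 0.0532
grip_force: 45.0
```

Call:
send_rows(motion=[[[0,0,0.002,0,0,0,-1],[0,0,0.003,0,0,0,-1],[0,0,0.003,0,0,0,-1],[0,0,0.003,0,0,0,-1]]])

```text
time: 13.3
position: [0.5946, 0.1124, 0.1436]
tool_rot: [-180.0, 0.0, 94.6]
wrist_force: [-1.3, -5.3, 2.8]
gripper_width: 0.0533
grip_force: 45.0
```

Call:
send_rows(motion=[[[-0.001,0,0,0,0,0,-1],[-0.002,0,0,0,0,0,-1],[-0.003,0,0,0,0,0,-1],[-0.003,0,0,0,0,0,-1]]])

```text
time: 13.63
position: [0.5946, 0.1121, 0.1434]
tool_rot: [-180.0, -0.0, 94.6]
wrist_force: [-3.3, -3.7, 6.8]
gripper_width: 0.0532
grip_force: 45.0
```

Call:
send_rows(motion=[[[0,0,0.001,0,0,0,-1],[0,0,0.002,0,0,0,-1],[0,0,0.003,0,0,0,-1],[0,0,0.003,0,0,0,-1]]])

```text
time: 13.97
position: [0.5947, 0.112, 0.1431]
tool_rot: [-180.0, -0.0, 94.6]
wrist_force: [-4.9, -4.9, 11.0]
gripper_width: 0.0535
grip_force: 45.0
```

Call:
send_rows(motion=[[[-0.002,-0.002,-0.003,0,0,0,-1],[-0.002,-0.002,-0.006,0,0,0,-1],[-0.002,-0.002,-0.006,0,0,0,-1]]])

```text
time: 14.22
position: [0.5944, 0.1119, 0.1435]
tool_rot: [180.0, -0.0, 94.7]
wrist_force: [1.8, -2.4, -4.9]
gripper_width: 0.0534
grip_force: 45.0
```

Call:
send_rows(motion=[[[0,0,0,0,0,0,-0.5],[0,0,0,0,0,0,0.6],[0,0,0,0,0,0,0.6],[0,0,0,0,0,0,0.6]]], newtons=10)

```text
time: 14.55
position: [0.5943, 0.1122, 0.1441]
tool_rot: [180.0, -0.1, 94.7]
wrist_force: [0.2, 1.0, 0.2]
gripper_width: 0.0698
grip_force: 0.0
```

```bash
python3 - <<'E'
from h import *
T=pose(); f=r.grab_frame('wrist'); cv2.imwrite('pics/w7.png',f); s=r.sense();print(s['position'],s['tool_rot'],s['wrist_force'],s['gripper_width'],s['q'])
E
python3 fit.py pics/w7.png 90 335|tail -3
```

```text
[0.59429575 0.11206631 0.14414455] [ 1.79989979e+02 -4.60071379e-02  9.46718418e+01] [-0.67285906  0.42821614 -0.02814651] 0.0705582950128169 [-28.6952075   33.94533124  19.08587142 100.41370264 -14.2823626
  48.00426609   1.65513965]
[ 2.17  0.93 -7.15  0.71  0.38] 2268.858823529412 2639.1686274509802
[ 2.44  1.23 -7.82  0.76  4.08] 2267.494117647059 2639.1686274509802
[ 2.29  2.33 -7.24  3.68 -1.31] 2265.9960784313726 2639.1686274509802
```

View pics/w7.png

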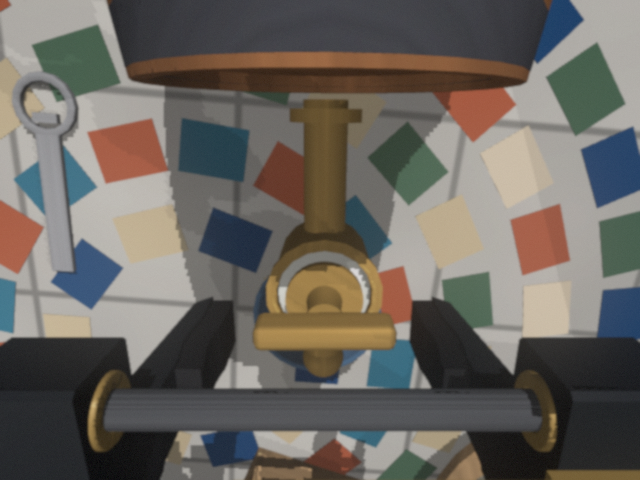

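The plug sits home and level, with its bar at (255–394, 331) across the spout. I'll re-grip it lightly and a bit higher for the swing.

Call:
send_rows(motion=[[[-0.0045,0,-0.013,0,0,0,0.6],[-0.0045,0,-0.013,0,0,0,0.6],[-0.0045,0,-0.013,0,0,0,0.4],[-0.0045,0,-0.013,0,0,0,-1],[-0.0045,0,-0.013,0,0,0,-1],[-0.0045,0,-0.013,0,0,0,-1],[-0.0045,0,-0.013,0,0,0,-1],[-0.0045,0,-0.013,0,0,0,-1]]], newtons=12)

```text
time: 15.27
position: [0.5949, 0.11, 0.1481]
tool_rot: [179.9, -0.0, 94.6]
wrist_force: [2.1, -0.3, 1.9]
gripper_width: 0.0536
grip_force: 12.0
```

Call:
send_rows(motion=[[[0,0,0,0,0,0.08,-1],[0,0,0,0,0,0.16,-1],[0,0,0,0,0,0.16,-1]]])

```text
time: 15.52
position: [0.5948, 0.1101, 0.148]
tool_rot: [180.0, 0.0, 84.9]
wrist_force: [1.8, -0.1, 1.8]
gripper_width: 0.0539
grip_force: 12.0
```

Forces are small, so I'll continue the swing.

Call:
send_rows(motion=[[[0,0,0,0,0,0.08,-1],[0,0,0,0,0,0.16,-1],[0,0,0,0,0,0.24,-1],[0,0,0,0,0,0.32,-1],[0,0,0,0,0,0.4,-1],[0,0,0,0,0,0.4,-1]]])

```text
time: 16.02
position: [0.5945, 0.1102, 0.148]
tool_rot: [180.0, -0.0, 61.0]
wrist_force: [0.1, 1.0, 2.2]
gripper_width: 0.0537
grip_force: 12.0
```

Call:
send_rows(motion=[[[0,0,0,0,0,0.08,-1],[0,0,0,0,0,0.16,-1],[0,0,0,0,0,0.24,-1],[0,0,0,0,0,0.32,-1],[0,0,0,0,0,0.4,-1],[0,0,0,0,0,0.4,-1]]])

```text
time: 16.52
position: [0.5944, 0.1105, 0.1479]
tool_rot: [-180.0, -0.0, 37.1]
wrist_force: [0.3, 1.3, 3.1]
gripper_width: 0.0535
grip_force: 12.0
```

Call:
send_rows(motion=[[[0,0,0,0,0,0.08,-1],[0,0,0,0,0,0.16,-1],[0,0,0,0,0,0.24,-1],[0,0,0,0,0,0.32,-1],[0,0,0,0,0,0.32,-1]]])

```text
time: 16.93
position: [0.5943, 0.1107, 0.1479]
tool_rot: [-180.0, 0.0, 18.0]
wrist_force: [0.6, 2.5, 4.6]
gripper_width: 0.0535
grip_force: 12.0
```

Call:
send_rows(motion=[[[0,0,0,0,0,0.06,-1],[0,0,0,0,0,0.12,-1],[0,0,0,0,0,0.12,-1],[0,0,0,0,0,0.12,-1],[0,0,0,0,0,0.12,-1]]])

```text
time: 17.35
position: [0.5944, 0.1108, 0.1479]
tool_rot: [-179.9, -0.0, 10.9]
wrist_force: [-0.7, 4.4, 3.3]
gripper_width: 0.0537
grip_force: 12.0
```

```bash
python3 - <<'E'
from h import *
f=r.grab_frame('wrist'); cv2.imwrite('pics/w8.png',f); s=r.sense();print(s['wrist_force'],s['ft_torque'],s['tool_rot'])
# brass bar orientation: rows where bar spans between fingers
h=cv2.cvtColor(cv2.GaussianBlur(f,(3,3),0),cv2.COLOR_BGR2HSV)
m=(h[...,0]>15)&(h[...,0]<28)&(h[...,1]>110)
for u in (265,285,305,325,345,365,385):
    y=np.nonzero(m[300:360,u])[0]+300; print(u,y.min() if len(y) else None,y.max() if len(y) else None)
E
```

```text
[0.71702707 4.79169963 3.36291047] [1.16795792 0.2015291  0.02263058] [-1.79926337e+02 -6.58619065e-03  1.08531013e+01]
265 306 337
285 305 337
305 300 337
325 300 337
345 300 337
365 303 337
385 308 337
```

The bar's lower edge is level in the tool view (row 337 throughout), so the plug turned with the hand to within about 7° of open. I'll swing back.

Call:
send_rows(motion=[[[0,0,0,0,0,-0.09,-1],[0,0,0,0,0,-0.18,-1],[0,0,0,0,0,-0.27,-1],[0,0,0,0,0,-0.36,-1],[0,0,0,0,0,-0.45,-1],[0,0,0,0,0,-0.54,-1],[0,0,0,0,0,-0.63,-1],[0,0,0,0,0,-0.7,-1]]])

```text
time: 18.07
position: [0.5944, 0.1101, 0.1479]
tool_rot: [-180.0, -0.0, 53.1]
wrist_force: [0.3, 2.6, 4.0]
gripper_width: 0.0536
grip_force: 12.0
```

Call:
send_rows(motion=[[[0,0,0,0,0,-0.09,-1],[0,0,0,0,0,-0.18,-1],[0,0,0,0,0,-0.27,-1],[0,0,0,0,0,-0.36,-1],[0,0,0,0,0,-0.45,-1],[0,0,0,0,0,-0.54,-1],[0,0,0,0,0,-0.63,-1],[0,0,0,0,0,-0.69,-1]]])

```text
time: 18.73
position: [0.5949, 0.1097, 0.148]
tool_rot: [179.9, 0.0, 94.4]
wrist_force: [1.1, 2.0, 1.7]
gripper_width: 0.0538
grip_force: 12.0
```

Call:
send_rows(motion=[[[0,0,0,0,0,0,-1],[0,0,0,0,0,0,-1],[0,0,0,0,0,0,-1],[0,0,0,0,0,0,-1]]])

```text
time: 19.07
position: [0.5949, 0.1097, 0.148]
tool_rot: [179.9, 0.0, 94.0]
wrist_force: [2.4, 2.1, 3.1]
gripper_width: 0.0534
grip_force: 12.0
```

Now I'll release, rise, and check.

Call:
send_rows(motion=[[[0,0,0,0,0,0,0],[0,0,0,0,0,0,0.6],[0,0,0,0,0,0,0.7],[0,0,0,0,0,0,0.7],[0,0,-0.03,0,0,0,0.7],[0,0,-0.08,0,0,0,0.7],[0,0,-0.16,0,0,0,0.7],[0,0,-0.2,0,0,0,0.7]]])

```text
time: 19.73
position: [0.5951, 0.1097, 0.2103]
tool_rot: [179.9, -0.0, 94.0]
wrist_force: [0.6, -0.6, -0.0]
gripper_width: 0.0747
grip_force: 0.0
```

Call:
send_rows(motion=[[[0,0,-0.1,0,0,0,0.7],[0,0,-0.1,0,0,0,0.7],[0,0,-0.1,0,0,0,0.7],[0,0,-0.1,0,0,0,0.7],[0,0,-0.1,0,0,0,0.7]]])

```text
time: 20.15
position: [0.5936, 0.1099, 0.2368]
tool_rot: [-179.9, 0.0, 94.0]
wrist_force: [-0.2, 0.3, -0.4]
gripper_width: 0.0748
grip_force: 0.0
```

```bash
python3 - <<'E'
from h import *
T=pose(); f=r.grab_frame('wrist'); cv2.imwrite('pics/w9.png',f); s=r.sense();print(s['time'],s['position'],s['tool_rot'],s['wrist_force'],s['gripper_width'])
c=cam('wrist',T); h=cv2.cvtColor(cv2.GaussianBlur(f,(3,3),0),cv2.COLOR_BGR2HSV)
m=(h[...,0]>15)&(h[...,0]<28)&(h[...,1]>110)
u0,v0=proj(c,[.5948,.1105,.149])[0].astype(int);print(u0,v0)
for v in range(v0-20,v0+22,3):
    x=np.nonzero(m[v,u0-70:u0+70])[0]+u0-70; print(v,x.min() if len(x) else None,x.max() if len(x) else None)
print([ (proj(c,[.5948+k*.027*np.cos(np.radians(4.5)),.1105+k*.027*np.sin(np.radians(4.5)),z])[0].round(0).tolist(),z) for k in(-1,1) for z in(.149,.155)])
E
```

```text
20.2 [0.59363894 0.10985373 0.23671692] [-1.79883781e+02  2.65429792e-02  9.40411221e+01] [ 0.2954876  -0.05019691  0.07246402] 0.07462648088164901
324 250
230 286 363
233 286 363
236 286 364
239 285 365
242 283 367
245 281 369
248 280 370
251 280 369
254 281 369
257 282 365
260 299 351
263 303 346
266 309 340
269 313 336
[([280.0, 251.0], 0.149), ([279.0, 254.0], 0.155), ([370.0, 250.0], 0.149), ([371.0, 253.0], 0.155)]
```

```bash
python3 -c "
from station import r
print(r.sign_off())"
```

```text
the job is handed in; nothing more can be done
None
```

The brass plug clicked home in the tap under about 12 N, the handle swung to within about 7° of open and back across the spout, and the job was handed in at about 20 s with the plug let go; `sign_off()` returned no verdict.

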